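Uncap the parts-soaking pail with the lifting hook

TASK

Take the orange-handled lifting hook from its stand, catch the red wire bail of the blue soaking pail's cap with it, lift the cap off the pail and set it gently, flat and right way up, in the steel drip pan; then hang the hook back in its stand. The cap is wet with cleaner, so the robot must not touch it: only the hook may. The bail lies folded to one side or the other, so look or feel for it, and do not drop the cap, shift the pail much or disturb the oil tank, strainer and spray can.

Things in the scene. Friction and masses are not known exactly. Their poses are not given: they have to be found in the camera images.
- hook: Lifting hook, 157 mm tall, 0.15 kg, hanging upright in the stand. Origin: on the shank's axis at the hook's lowest point; z up the shank, -x the way the tip points. Its foot, a round bar 6 mm thick, runs from the shank 20 mm along -x (upper side, where the load hangs, at z = 6 mm) to the upturned tip. Shank 8 mm thick up to z = 76 mm, then a brass collar 34 mm across to z = 82 mm, then the handle
- hook_tip (a point): Top of the hook's upturned tip (6 mm thick), at x = -20, z = 16 mm from the hook's origin: the clear space between tip and shank is 13 mm
- hook_grip (a point): Where to grip the hook: its orange square handle, 26 x 26 mm with sides along the hook's x and y, reaching from z = 82 to 157 mm above the hook's origin; this point is at z = 130 mm. Grip from above, fingers closing along the hook's y
- stand: Grey steel stand of the hook, fixed, 96 mm high. Origin: underside of the base, under the place of the hook's shank; base 85 x 85 mm. Its top plate, 65 mm long in x, 70 mm wide in y, 5 mm thick, has a slot 16 mm wide along x, open to -x and ending at x = +11 mm; an upright plate closes the back at x = 32 to 37 mm
- stand_slot (a point): Middle of the slot at the top plate's upper side, 96 mm above the stand's origin. The hook hangs here by its collar, its origin then 20 mm above the stand's, its tip pointing to the stand's -x; so turned it can be lifted or lowered straight through the slot, or slid out to -x
- pail: Blue soaking pail, loose, 1.4 to 2.2 kg. Origin: centre of its underside. 112 mm high, 125 mm across
- cap: Aluminium cap of the pail, loose on it, 138 mm across, 0.29 to 0.48 kg with its bail. Origin: centre of its underside (lower edge of the skirt), z up. The skirt, 12 mm deep and 130 mm across inside, hangs loosely over the pail's rim, the cap's origin then 100 mm above the pail's. In the middle stands a round boss 56 mm across, its top at z = 36 mm
- cap_brim (a point): Centre of the cap at the height of its flat brim's upper side, z = 16 mm from the cap's origin. The folded bail's crown stands over the brim at x = +52.6 or -52.6 mm (y = 0), wire centre at z = 40 mm from the cap's origin, leaving a gap 21 mm high under it, open from outside
- cap_pivot (a point): Centre of the red bail's swing axis (the cap's y), z = 28 mm from the cap's origin. Bail: 6 mm wire, arms at y = +-41 mm, crown slightly peaked at y = 0, its wire centre 54 mm from the axis. It swings freely and lies folded, 13 degrees above level, to the cap's +x or -x side: which one is not reported and varies. Upright, its crown is at x = 0, z = 82 mm and the cap hangs level
- pan: Round steel drip pan, loose, 0.6 kg. Origin: centre of its underside. 24 mm high, 166 mm across at the rim, 152 mm across inside at the floor, floor 4 mm thick: a cap lying in it has its origin 4 mm above the pan's
- tank: Black plastic oil tank, 170 x 110 x 70 mm, lying near the robot; leave it alone. Origin: centre of its underside
- strainer: White strainer, 85 mm tall, 38 mm across its foot, standing; leave it alone. Origin: centre of its underside
- spraycan: Black and yellow spray can with red cap, 185 mm tall, 65 mm across, standing; leave it alone. Origin: centre of its underside
Mind the look-alikes: they are no part of the job. Of the things that look like the hook, the middle-sized one is meant. Of the things that look like the stand, the larger one is meant.

How it is judged:
By the outcome, as a careful person would: the job done as asked, in the order asked, and still so for the second after the job is handed in, with the robot touching nothing.
It also fails if it takes over 72 s, if anything falls off the work surface, if the arm or the gripper's body presses on something with over 40 N, if the wrist force passes 120 N, or if a joint passes its speed limit or range.

ROBOT

A 6-joint arm with a two-finger parallel gripper is mounted at the origin on the work surface. World frame = base frame: x ahead of the robot, y to its left, z up, the work surface at z = 0. Lengths are in m, angles in degrees, forces in N, time in s.
With the tool pointing down it reaches from about 0.35 to 0.775 m from the base axis. Payload 5.5 kg.
Tool frame: the origin (TCP) lies midway between the tips of the shut fingers; the grasp point (between the pads) lies 19 mm behind it; z points along the fingers, y is the line along which they close (so a half turn about z gives the same grasp; the last joint's range is limited). The gripper opens to 85 mm and grips with 20 to 120 N. Pads are 22 mm wide; open, the fingers measure 114 mm over their backs; the gripper's body (76 mm by 85 mm) begins 54 mm behind the grasp point. The pads swing forward as they close: fully open they stand 13 mm farther back than shut.
Start: joints at [-74.863, 17.945, 2.641, 74.691, 0, 82.002], TCP at [0.226, -0.529, 0.231] pointing down, gripper open.
Joint ranges: [-158.12, 158.12], [-49.38, 96.58], [-58.88, 72.47], [-126.05, 133.96], [-84.25, 85.87], [-180, 180]. Speed limits (degrees/s): [147.25, 147.25, 180, 180, 180, 180].

INTERFACE

Orientations are given as a 3x3 rotation matrix whose columns are the frame's x, y, z axes.
In Python, from station import env gives the robot as it stands. Calls block until the motion is done:
- env.reach(position, orientation): joint-space move of the TCP to a pose.
- env.line_to(position, ori=None, v=0.15): straight line of the TCP; ori=None keeps the orientation; v is the mean speed in m/s.
- env.move_j(angles): joint-space move.
- env.release() and env.grasp(newtons=None): open the fingers fully, or close them until they stop; newtons is the grip in N (None keeps the last).
- env.hold(seconds).
- env.inverse_kinematics(position, orientation): joint angles nearest the present ones, or None.
- env.grab_frame(name): name is "side" or "top"; returns a dict with "frame" (384x512x3 uint8, red, green, blue), "camera_matrix" (3x3 intrinsics, pixels), "distortion" ([k1, k2, p1, p2, k3] as OpenCV has them; the pictures are not rectified), "position" and "rotation" of the camera in the world. Camera axes: x right, y down, z forward; pixel columns grow to the right and rows downward; lengths in m; the calibration is good to about 2 mm. A picture is of the moment at which its call begins. There is no depth.
A pose or a line that the arm cannot do raises env.MotionError and nothing moves.
- env.sign_off(): hands the job in; it is judged then, once.
Readings, each from a call of its own:
- env.current_t(): time.
- env.current_q(): joint angles.
- env.current_joint_velocities(): joint speeds.
- env.current_joint_torque(): joint torques, N m.
- env.current_position(): TCP position.
- env.current_eef_rot(): TCP orientation.
- env.current_wrist_force(): force on the tool from outside, world axes, zero at the start.
- env.current_wrist_torque(): the same for the moment, N m.
- env.current_grip_width(): opening from 0.0 (shut) to 1.0 (fully open).
- env.current_grip_force(): force on a finger pad.
Only numpy, scipy, OpenCV 4.12 (cv2) and the standard library are available. Lean on these libraries where they do the work, as an engineer would, in place of code of your own. Each camera call takes 0.05 s, during which the arm holds its last target. There are 200 camera calls.

## Working session

There is one attempt and no reset: what is moved stays moved. The work goes in short steps, each a Python script; the robot and the scene stay as the last script left them, time stands still between calls to the robot, and variables do not carry over. Pictures are saved under pics/ and viewed, at most 10 in all, crops included, and the job is handed in when it is done.

```bash
mkdir -p pics; ls; python3 - <<'E'
from station import env
import cv2, numpy as np
for n in("top","side"):
    f=env.grab_frame(n)
    np.savez(f"pics/{n}0.npz",**f)
    cv2.imwrite(f"pics/{n}0.png",cv2.resize(f["frame"][:,:,::-1],(800,600),interpolation=cv2.INTER_CUBIC))
    print(n,f["camera_matrix"],f["distortion"],f["position"],f["rotation"])
print(env.current_t(),env.current_wrist_force())
E
```

```text
pics
top [[427.56891891   0.         257.93444153]
 [  0.         427.56891891 190.52621911]
 [  0.           0.           1.        ]] [0.02182768 0.         0.         0.         0.        ] [0.4208016  0.02747151 1.03703407] [[-0.00851333 -0.98293157  0.18377444]
 [-0.99994186  0.00958457  0.00494161]
 [-0.00661866 -0.18372168 -0.98295602]]
side [[420.75282129   0.         253.86017546]
 [  0.         420.75282129 187.46155211]
 [  0.           0.           1.        ]] [-0.06135391  0.          0.          0.          0.        ] [ 0.49372364 -0.85851353  0.68945364] [[ 0.99056676 -0.08295106  0.10907161]
 [-0.1366759  -0.54081584  0.82996261]
 [-0.00985862 -0.83704083 -0.5470516 ]]
0.1 [-0.01429421 -1.19668439  0.79084797]
```

View pics/top0.png

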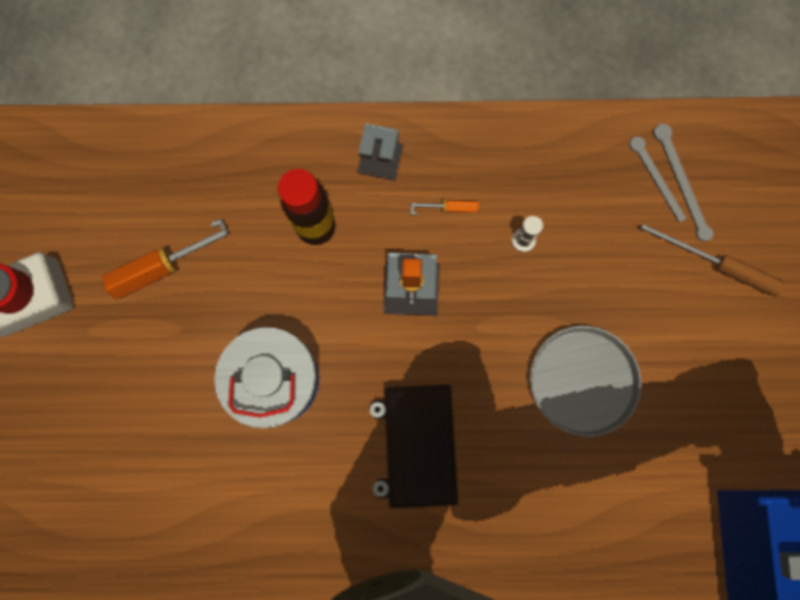

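View pics/side0.png

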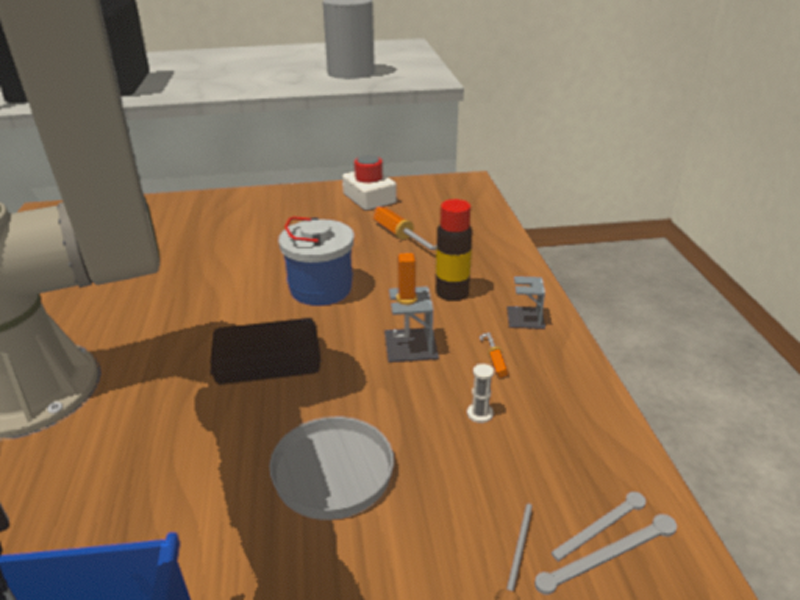

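Top view (800x600 scaled): the hook hangs in the large stand at (411,268) with its tip towards the image bottom (world −x). The cap is at (264,377) with the red bail folded to world −x, crown near (262,413). The pan is at (585,380). The side view agrees. Next I measure by masks.

```bash
cat > h.py <<'E'
import cv2, numpy as np
def ray(f,uv):
    p=cv2.undistortPoints(np.float64(uv).reshape(-1,1,2),f["camera_matrix"],f["distortion"])[:,0]
    return np.c_[p,np.ones(len(p))]@np.asarray(f["rotation"]).T
def onz(f,uv,z):
    d=ray(f,uv); c=np.asarray(f["position"]); return c+d*((z-c[2])/d[:,2])[:,None]
def two(f,a,g,b):
    """midpoint and gap of the rays of pixel a in f and b in g"""
    d,e=ray(f,[a])[0],ray(g,[b])[0]; c,k=np.asarray(f["position"]),np.asarray(g["position"])
    s=np.linalg.lstsq(np.c_[d,-e],k-c,rcond=None)[0]; p,q=c+s[0]*d,k+s[1]*e
    return (p+q)/2,np.linalg.norm(p-q)
def hsv(f): return cv2.cvtColor(f["frame"],cv2.COLOR_RGB2HSV)
def blob(m,box=None):
    """largest contour of mask m inside box u0,v0,u1,v1"""
    m=m.astype(np.uint8)
    if box: k=np.zeros_like(m); k[box[1]:box[3],box[0]:box[2]]=1; m=m*k
    c=cv2.findContours(m,cv2.RETR_EXTERNAL,cv2.CHAIN_APPROX_NONE)[0]
    return max(c,key=cv2.contourArea)[:,0] if c else None
E
python3 - <<'E'
from h import *
t,s=[dict(np.load(f"pics/{n}0.npz")) for n in("top","side")]
H=hsv(t);h,S,V=H[...,0].astype(int),H[...,1],H[...,2]
# orange handle
m=(h<14)&(S>200)&(V>150)
for nm,f,box in(("top",t,(250,160,282,188)),("side",s,(245,155,275,195))):
    K=hsv(f);mm=(K[...,0]<14)&(K[...,1]>200)&(K[...,2]>140)
    c=blob(mm,box);print(nm,"handle",cv2.boundingRect(c),cv2.minAreaRect(c), cv2.contourArea(c))
    if nm=="top":print(onz(t,c,0.177).round(4)[:, :2].min(0),onz(t,c,0.177)[:,:2].max(0))
# cap: light grey in blob
m=(S<60)&(V>110); c=blob(m,(125,195,215,285)); w=onz(t,c,0.116)[:,:2]
print("cap",len(c),cv2.minEnclosingCircle(w.astype(np.float32)),cv2.fitEllipse(w.astype(np.float32)))
m=((h<8)|(h>172))&(S>120)&(V>80); c=blob(m,(140,225,200,280)); w=onz(t,c,0.14)[:,:2]
print("bail px",cv2.boundingRect(c),"world",w.min(0),w.max(0),cv2.minAreaRect((w*1000).astype(np.float32)))
m=(S<60); c=blob(m,(330,200,420,285)); w=onz(t,c,0.024)[:,:2].astype(np.float32)
print("pan",len(c),cv2.minEnclosingCircle(w),cv2.fitEllipse(w))
m=(S<70); c=blob(m,(235,152,290,210)); print("stand px",cv2.boundingRect(c))
print(cv2.approxPolyDP(c,3,True)[:,0].tolist())
a=t["frame"]
C=lambda x,y,w,k:cv2.resize(a[y:y+int(w*.75),x:x+w,::-1],(400,300),interpolation=cv2.INTER_CUBIC)
cv2.imwrite("pics/c0.png",np.vstack([np.hstack([C(230,150,70,0),C(130,205,90,0)]),np.hstack([C(325,200,100,0),cv2.resize(s["frame"][140:236,160:288,::-1],(400,300),interpolation=cv2.INTER_CUBIC)])]))
E
```

```text
top handle (258, 166, 11, 12) ((263.0, 171.5), (11.0, 10.0), 90.0) 100.0
[0.6098 0.0106] [0.63317763 0.03140106]
side handle (255, 167, 3, 7) ((256.0, 170.0), (2.0, 6.0), 0.0) 3.5
cap 179 ((0.48513203859329224, 0.22309964895248413), 0.06903687119483948) ((0.4853535592556, 0.22320978343486786), (0.13474270701408386, 0.13536417484283447), 152.44834899902344)
bail px (146, 240, 43, 27) world [0.43169856 0.17887163] [0.48480874 0.26544436] ((457.89935302734375, 222.01731872558594), (52.55562210083008, 86.94770050048828), 0.926867663860321)
pan 195 ((0.48249292373657227, -0.23898302018642426), 0.08210242539644241) ((0.4827248454093933, -0.23919406533241272), (0.16016468405723572, 0.16152219474315643), 142.9165496826172)
stand px (246, 161, 34, 40)
[[248, 162], [246, 198], [278, 200], [278, 163]]
```

View pics/c0.png

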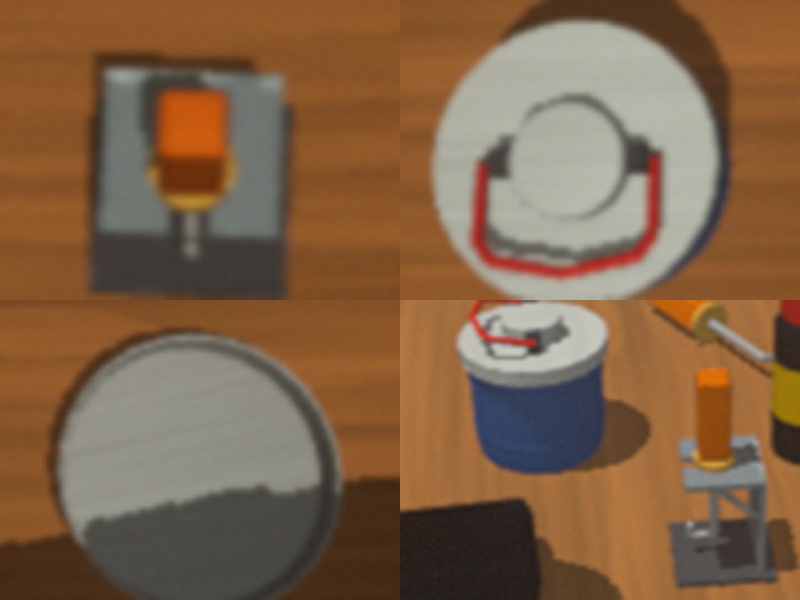

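The crops show the hook handle upright in the stand slot (blue/grey plate squared roughly to the image). The bail's peak is on the world −x side at crop (565,272), and the pan is empty. I'll refine the yaws and the hook position now.

```bash
python3 - <<'E'
from h import *
from station import env
t,s=[dict(np.load(f"pics/{n}0.npz")) for n in("top","side")]
cr=lambda x,y,w,x0,y0,p:np.array([[x0+(a-x)*w/400-.5, y0+(b-y)*w*.75/300-.5] for a,b in p])
st=cr(0,0,70,230,150,[(97,235),(285,235),(285,75),(103,68)])
w=onz(t,st,.096);print("plate",w[:,:2].round(4).tolist(),w.mean(0))
w=onz(t,cr(0,0,70,230,150,[(90,290),(285,298)]),.0);print("base",w[:,:2].round(4).tolist())
w=onz(t,cr(0,0,70,230,150,[(160,92),(226,92),(226,156),(158,156)]),.177);print("handle top",w[:,:2].round(4).tolist(),w.mean(0))
w=onz(t,cr(0,0,70,230,150,[(192,250)]),.033);print("tip",w)
w=onz(t,cr(0,0,70,230,150,[(152,165),(235,165)]),.102);print("collar",w)
# side: handle mask
K=hsv(s);mm=(K[...,0]<14)&(K[...,1]>200)&(K[...,2]>90)
m=np.zeros_like(mm);m[160:200,250:275]=mm[160:200,250:275]
for v in range(160,195,3):
    u=np.flatnonzero(m[v]);print(v,(u.min(),u.max(),K[v,int(u.mean())].tolist()) if len(u) else None,end=" ")
# bail
H=hsv(t);m=((H[...,0]<8)|(H[...,0]>172))&(H[...,1]>120)&(H[...,2]>80)
q=np.zeros_like(m);q[225:280,140:200]=m[225:280,140:200]
v,u=np.nonzero(q)
P=onz(t,np.c_[u,v],.14)[:,:2]
lo=P[P[:,0]<.46]
print("\nbail crown mean",lo.mean(0),"mid y",(lo[:,1].min()+lo[:,1].max())/2)
for a in range(-5,6):  # symmetry axis via PCA alternative: rows of wire
    pass
L=P[(P[:,1]>.25)];R=P[P[:,1]<.195]
for n,A in(("L",L),("R",R)):print(n,A[A[:,0].argmax()],A[A[:,0].argmin()])
k=onz(t,cr(400,0,90,130,205,[(485,165),(655,157)]),.028+.1);print("pivots",k)
k=onz(t,cr(400,0,90,130,205,[(478,238),(650,240),(565,272)]),.138);print("corners,peak",k)
k=onz(t,cr(400,0,90,130,205,[(569,157)]),.136);print("boss",k)
print("Rt",env.current_eef_rot().round(3).tolist())
E
```

```text
plate [[0.5968, 0.0579], [0.596, -0.0158], [0.6606, -0.0169], [0.6642, 0.0552]] [0.62938707 0.02010105 0.096     ]
base [[0.5907, 0.0641], [0.5864, -0.0197]]
handle top [[0.6341, 0.0322], [0.6338, 0.0084], [0.6101, 0.0087], [0.6104, 0.0332]] [0.622086   0.02061094 0.177     ]
tip [[0.60178564 0.02025111 0.033     ]]
collar [[0.62330463 0.03603978 0.102     ]
 [0.62298103 0.00355985 0.102     ]]
160 None 163 None 166 (np.int64(265), np.int64(265), [13, 208, 172]) 169 (np.int64(255), np.int64(257), [14, 227, 146]) 172 (np.int64(255), np.int64(262), [13, 217, 146]) 175 (np.int64(256), np.int64(264), [14, 223, 142]) 178 None 181 (np.int64(259), np.int64(264), [14, 221, 141]) 184 (np.int64(256), np.int64(264), [14, 228, 141]) 187 (np.int64(256), np.int64(264), [14, 222, 140]) 190 (np.int64(257), np.int64(262), [14, 227, 135]) 193 None 
bail crown mean [0.44127083 0.22248824] mid y 0.22286975821074928
L [0.48352627 0.26246102] [0.43610665 0.25022725]
R [0.48480874 0.18319002] [0.43753448 0.19035287]
pivots [[0.4830359  0.26423111 0.128     ]
 [0.48601574 0.18342888 0.128     ]]
corners,peak [[0.44844277 0.26353748 0.138     ]
 [0.44670423 0.18316113 0.138     ]
 [0.43238399 0.222401   0.138     ]]
boss [[0.48584463 0.22266093 0.136     ]]
Rt [[0.92, 0.393, -0.0], [0.393, -0.92, 0.002], [0.0, -0.002, -1.0]]
```

Measurements agree with the given sizes: hook at (0.622, 0.0206), tip to −x; cap at (0.485, 0.2228), bail crown at (0.4324, 0.2224); pan at (0.4827, −0.239). Next: fetch the hook.

```bash
cat >> h.py <<'E'
def Rz(a):
    "tool down, tool x at world angle a deg"
    c,s=np.cos(np.radians(a)),np.sin(np.radians(a)); return np.array([[c,s,0],[s,-c,0],[0,0,-1.]])
HOOK=np.array([.622,.0206]); CAP=np.array([.485,.2226]); PAN=np.array([.4827,-.2391])
E
python3 - <<'E'
from h import *
from station import env
R=Rz(178.5)
print(env.inverse_kinematics([*HOOK,.26],R),env.inverse_kinematics([*CAP,.3],Rz(0)))
env.reach([*HOOK,.26],R); print(env.current_t(),env.current_q())
env.line_to([*HOOK,.130],v=.1)
print(env.current_position(),env.current_wrist_force())
env.grasp(60); env.hold(.2)
print("grip",env.current_grip_width()*85,env.current_grip_force(),env.current_position(),env.current_wrist_force(),env.current_wrist_torque())
f=env.grab_frame("side")
cv2.imwrite("pics/g1.png",cv2.resize(f["frame"][110:254,160:352,::-1],(800,600),interpolation=cv2.INTER_CUBIC)); print(env.current_t())
E
```

```text
[-5.4887464  23.17155296 14.16758865 80.99603569  0.         -3.9887464 ] [  16.03179079   12.74185588    5.25501165   82.51315577    0.
 -163.96820921]
2.5083 [-5.57046555e+00  2.31716560e+01  1.41588322e+01  8.09911675e+01
 -1.27230197e-02 -3.97963564e+00]
[0.62254973 0.02055618 0.13078862] [-0.07904872  0.16442066  0.08111559]
grip 25.20358640577481 59.16882276535034 [0.62218874 0.02065339 0.13025409] [-0.44600534  0.15055704  2.73700468] [ 0.09099347 -0.00538635  0.0012913 ]
4.7833
```

View pics/g1.png

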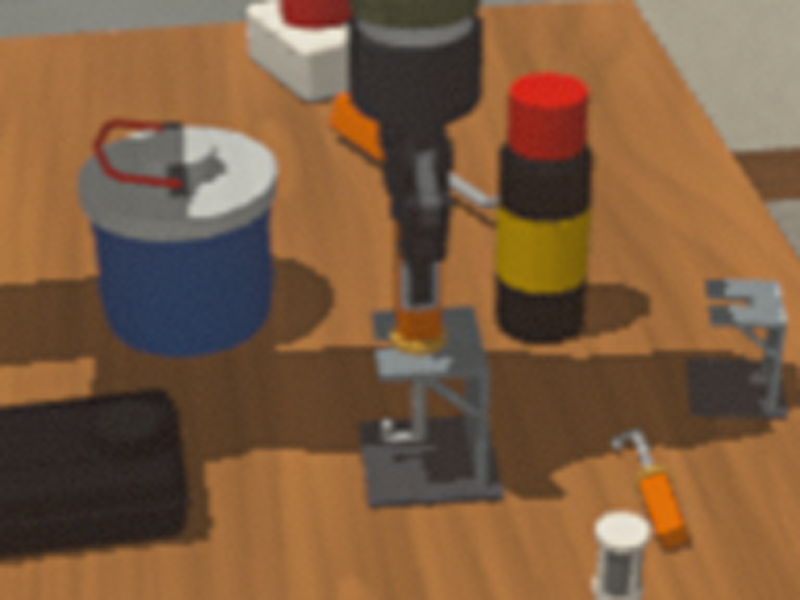

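The fingers hold the handle (25.2 mm, 59 N) and the hook is still seated in the slot. Now lift it out and go beside the bail.

```bash
python3 - <<'E'
from h import *
from station import env
O=.1103
env.line_to([*HOOK,.22+O],v=.15)
print("w",env.current_wrist_force(),env.current_position())
env.reach([.385,.2226,.22+O],Rz(0)); print(env.current_q(),env.current_t())
env.line_to([.385,.2226,.150+O],v=.12); env.hold(.3)
print(env.current_position(),env.current_eef_rot().round(3).tolist(),env.current_wrist_force())
t,s=env.grab_frame("top"),env.grab_frame("side"); np.savez("pics/t2.npz",**t);np.savez("pics/s2.npz",**s)
a=cv2.resize(t["frame"][200:320,120:220,::-1],(400,480),interpolation=cv2.INTER_CUBIC)
b=cv2.resize(s["frame"][100:220,140:240,::-1],(400,480),interpolation=cv2.INTER_CUBIC)
cv2.imwrite("pics/a2.png",np.hstack([a,b]))
E
```

```text
w [ 0.05945844 -0.2991954  -1.37606245] [0.62165123 0.02060378 0.32932236]
[ 1.96549430e+01  2.74184672e+00 -2.23664279e+00  8.50181719e+01
 -3.67744862e-03 -1.60309589e+02] 8.5917
[0.38535025 0.22271264 0.26090257] [[1.0, 0.0, 0.001], [0.0, -1.0, 0.0], [0.001, -0.0, -1.0]] [-0.62486347  0.07712294 -2.46975873]
```

View pics/a2.png

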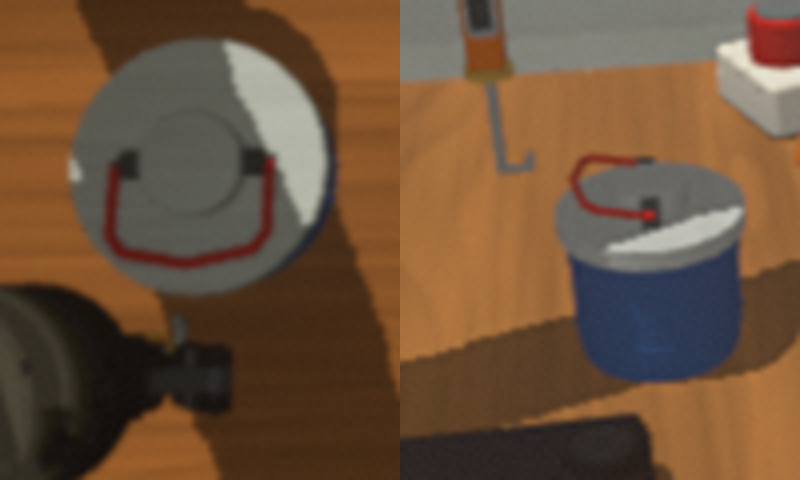

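The hook hangs beside the pail with its tip towards the bail. Top crop: tip near (178,318), bail peak (187,263). Side crop: tip top (531,155). I'll triangulate the tip, then go in under the crown.

```bash
python3 - <<'E'
from h import *
t,s=dict(np.load("pics/t2.npz")),dict(np.load("pics/s2.npz"))
p=lambda u,v,x,y:[x+u/4-.5,y+v/4-.5]
a=p(178,317,120,200);b=p(131,155,140,100)
print(two(t,a,s,b),onz(t,[a],.166))
print("peak",two(t,p(187,264,120,200),s,p(176,181,140,100)),onz(t,[p(187,264,120,200)],.140))
print("foot bottom corner side", p(102,172,140,100), two(t,a,s,p(128,168,140,100)))
S=hsv(s)
K=hsv(t);m=((K[...,0]<8)|(K[...,0]>172))&(K[...,1]>120)&(K[...,2]>60)
c=blob(m,(140,225,195,272));w=onz(t,c,.14)[:,:2];print(w.min(0),w.max(0))
E
```

```text
(array([0.40670959, 0.2209604 , 0.16505869]), np.float64(0.0005181553562493055)) [[0.40646685 0.22073052 0.166     ]]
peak (array([0.43434485, 0.22258233, 0.14133143]), np.float64(0.0031870877573822623)) [[0.43277274 0.2227549  0.14      ]]
foot bottom corner side [165.0, 142.5] (array([0.40492701, 0.22325653, 0.1541003 ]), np.float64(0.0026976951766765063))
[0.43169856 0.17887163] [0.48686933 0.26561386]
```

```bash
python3 - <<'E'
from h import *
from station import env
env.line_to([.385,.2226,.2283],v=.06); env.hold(.3); f0=env.current_wrist_force(); print(env.current_position(),f0)
for x in (.398,.410,.4222):
    env.line_to([x,.2226,.2283],v=.04); env.hold(.15)
    f=env.current_wrist_force()-f0; print(env.current_position(),f.round(2))
    if np.linalg.norm(f)>3: break
t,s=env.grab_frame("top"),env.grab_frame("side"); np.savez("pics/s3.npz",**s)
b=cv2.resize(s["frame"][110:200,140:240,::-1],(400,360),interpolation=cv2.INTER_CUBIC)
a=cv2.resize(t["frame"][200:290,120:220,::-1],(400,360),interpolation=cv2.INTER_CUBIC)
cv2.imwrite("pics/a3.png",np.hstack([a,b])); print(env.current_t())
E
```

```text
[0.38521161 0.22268329 0.22861164] [-0.15436034 -0.30125547 -1.26597273]
[0.39783601 0.22255436 0.22820877] [ 0.34 -0.55  0.86]
[0.40984683 0.22255469 0.22821291] [0.52 0.99 0.45]
[0.42205973 0.22255464 0.22823596] [ 0.33  0.57 -0.1 ]
12.6417
```

View pics/a3.png

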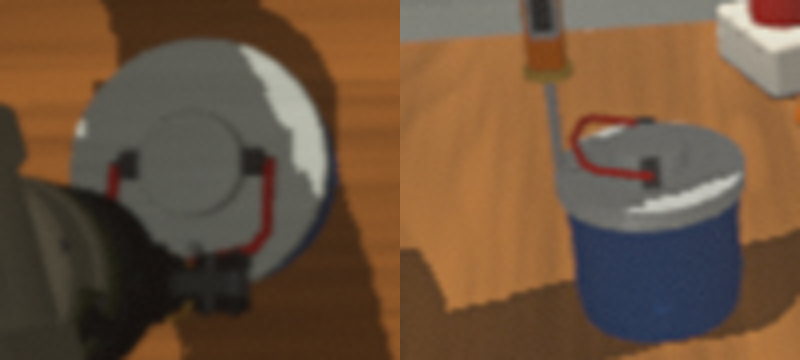

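The shank stands close outside the crown at side crop (555,130), the tip is under it, there are no contact forces, and the cap is undisturbed. Now swing the bail up along its arc and start the lift.

```bash
python3 - <<'E'
from h import *
from station import env
f0=env.current_wrist_force()
for th in (13,32,50,65,78,88):
    a=np.radians(th); p=[.4849-.054*np.cos(a)-.0103,.2226,.128+.054*np.sin(a)+.1013-.001]
    env.line_to(p,v=.06)
    f=env.current_wrist_force()-f0; print(th,env.current_position().round(4),f.round(2))
    if np.linalg.norm(f)>8: raise SystemExit("force")
for z in (.2835,.290,.300):
    env.line_to([p[0],.2226,z],v=.03); env.hold(.15); print(z,(env.current_wrist_force()-f0).round(2),env.current_position().round(4))
t,s=env.grab_frame("top"),env.grab_frame("side")
b=cv2.resize(s["frame"][90:190,130:240,::-1],(440,400),interpolation=cv2.INTER_CUBIC)
a=cv2.resize(t["frame"][200:290,130:220,::-1],(360,400),interpolation=cv2.INTER_CUBIC)
cv2.imwrite("pics/a4.png",np.hstack([a,b])); print(env.current_t())
E
```

```text
13 [0.4224 0.2228 0.2412] [-0.67  1.1  -0.35]
32 [0.4292 0.2227 0.2572] [ 0.2   0.7  -1.08]
50 [0.44   0.2226 0.2696] [-0.4  -0.14 -0.31]
65 [0.4519 0.2226 0.2772] [-1.09 -0.04 -0.08]
78 [0.4635 0.2226 0.281 ] [-0.51 -0.13  0.04]
88 [0.4731 0.2226 0.2822] [-0.53 -0.15  0.39]
0.2835 [-0.06  0.12 -3.27] [0.4725 0.2226 0.2831]
0.29 [ 0.49  0.26 -4.15] [0.4727 0.2226 0.2899]
0.3 [-0.88  0.03 -2.16] [0.4724 0.2225 0.2998]
16.5667
```

View pics/a4.png

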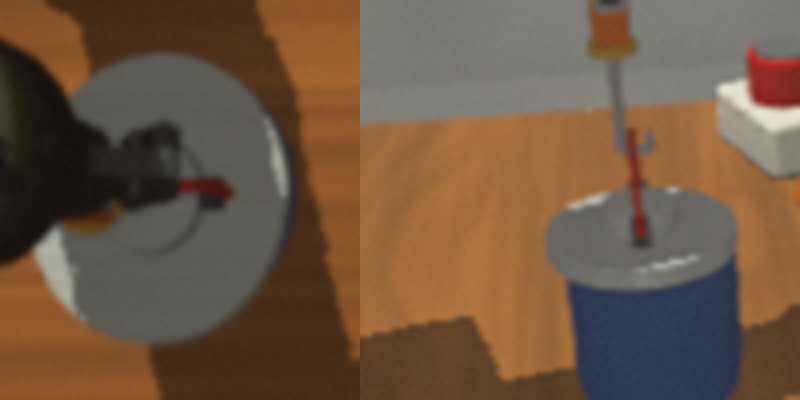

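Cap caught and hanging level on the upright bail, its skirt just clear of the pail. Carry it over the pan and measure its centre there.

```bash
python3 - <<'E'
from h import *
from station import env
x,y,_=env.current_position()
env.line_to([.4725,.2226,.330],v=.07)
d=np.array([np.cos(np.radians(-50)),np.sin(np.radians(-50))]); T=PAN-.0115*d
env.line_to([*T,.330],Rz(-50),v=.11); print(env.current_q().round(1),env.current_t())
env.hold(.3); env.line_to([*T,.235],v=.08); env.hold(.8)
print(env.current_position(),env.current_wrist_force(),env.current_t())
t,s=env.grab_frame("top"),env.grab_frame("side"); np.savez("pics/t5.npz",**t);np.savez("pics/s5.npz",**s)
b=cv2.resize(s["frame"][200:340,140:280,::-1],(400,400),interpolation=cv2.INTER_CUBIC)
a=cv2.resize(t["frame"][180:300,310:430,::-1],(400,400),interpolation=cv2.INTER_CUBIC)
cv2.imwrite("pics/a5.png",np.hstack([a,b]))
E
```

```text
[ -34.5   12.2    8.8   86.5    0.  -164.6] 21.4083
[ 0.47532827 -0.23027713  0.23499108] [ 0.74311117  0.16431877 -5.84402885] 23.8417
```

View pics/a5.png

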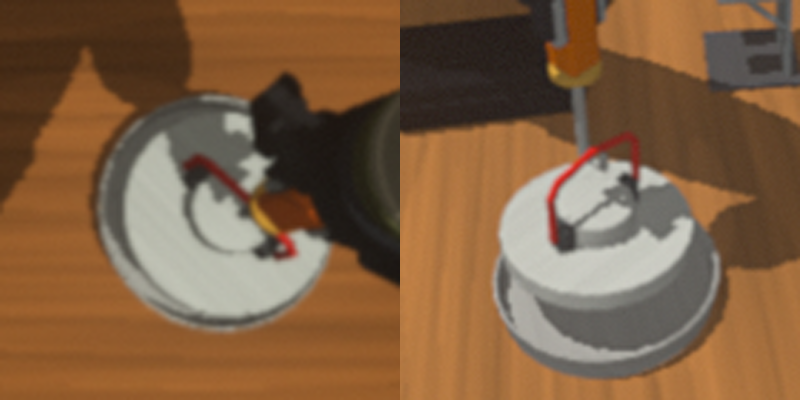

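The cap hangs level above the pan. In the top crop its lit edge runs from (123,210) over (150,285) to (330,260), and it looks close to concentric. I'll fit its edge with the known radius.

```bash
python3 - <<'E'
from h import *
from scipy.optimize import least_squares
t,s=dict(np.load("pics/t5.npz")),dict(np.load("pics/s5.npz"))
def fit(w,r=.069):
    w=np.asarray(w)[:,:2]; g=lambda c:np.hypot(*(w-c).T)-r
    for _ in range(3):
        o=least_squares(g,[.483,-.239],loss="soft_l1",f_scale=.001); e=np.abs(g(o.x)); w=w[e<.003]
    return o.x,len(w),np.std(g(o.x))
for n,f,box in(("top",t,(335,205,415,280)),("side",s,(165,250,250,315))):
    H=hsv(f); V=cv2.GaussianBlur(H[...,2],(3,3),0); m=(V>145)&(H[...,1]<50)
    c=blob(m,box); print(n,cv2.boundingRect(c),cv2.contourArea(c)); print(fit(onz(f,c,.0677)))
m0=onz(t,[[310+123*.3-.5,180+210*.3-.5],[310+150*.3-.5,180+285*.3-.5],[310+215*.3-.5,180+316*.3-.5],[310+328*.3-.5,180+260*.3-.5]],.0677)
print("hand",fit(m0),np.hypot(*(m0[:,:2]-fit(m0)[0]).T))
k=onz(s,[[140+100*.35-.5,200+228*.35-.5],[140+293*.35-.5,200+225*.35-.5]],.0677);print("side extremes mid",k.mean(0),k)
E
```

```text
top (343, 221, 66, 54) 1558.5
(array([ 0.47975237, -0.23707291]), 95, np.float64(0.0010810933343813073))
side (175, 258, 68, 57) 1418.0
(array([ 0.478636  , -0.23744366]), 68, np.float64(0.0010967257990465923))
hand (array([ 0.47811708, -0.23392721]), 3, np.float64(0.0010418940835302546)) [0.06836855 0.07053011 0.06827429 0.07359956]
side extremes mid [ 0.47938397 -0.23794211  0.0677    ] [[ 0.41103229 -0.22960579  0.0677    ]
 [ 0.54773564 -0.24627843  0.0677    ]]
```

```bash
python3 - <<'E'
from h import *
from station import env
T=np.array([.4753,-.2303])+PAN-[.4796,-.2373]
env.line_to([*T,.215],v=.05); env.hold(.6)
env.line_to([*T,.193],v=.04); env.hold(.3); f0=env.current_wrist_force(); print(env.current_position(),f0.round(2))
for z in np.arange(.191,.1839,-.001):
    env.line_to([*T,z],v=.02); env.hold(.15); f=env.current_wrist_force(); print(round(z,4),env.current_position()[2].round(4),f.round(2))
    if f[2]>-2.2: break
t,s=env.grab_frame("top"),env.grab_frame("side"); np.savez("pics/t6.npz",**t);np.savez("pics/s6.npz",**s)
b=cv2.resize(s["frame"][200:340,140:280,::-1],(400,400),interpolation=cv2.INTER_CUBIC)
a=cv2.resize(t["frame"][180:300,310:430,::-1],(400,400),interpolation=cv2.INTER_CUBIC)
cv2.imwrite("pics/a6.png",np.hstack([a,b])); print(env.current_t())
E
```

```text
[ 0.47854702 -0.23216753  0.19323479] [ 0.2   0.45 -5.34]
0.191 0.191 [-0.54 -0.79 -4.7 ]
0.19 0.19 [-0.76  0.98 -5.94]
0.189 0.189 [-0.06  0.59 -6.02]
0.188 0.188 [-0.04 -0.05 -5.02]
0.187 0.1871 [-0.47 -0.35 -3.92]
0.186 0.1862 [-0.32  0.82 -1.67]
28.6
```

View pics/a6.png

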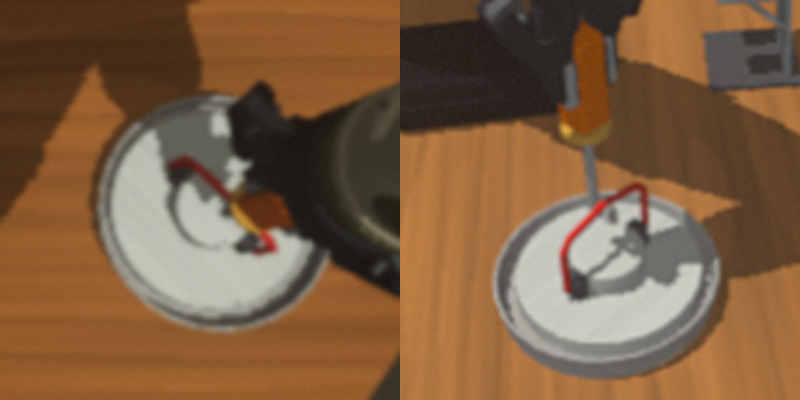

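The cap lies flat in the pan, concentric, and the weight has been taken off the hook at the expected height. Tip the bail over to the far side and withdraw upwards, watching the force.

```bash
python3 - <<'E'
from h import *
from station import env
d=np.array([np.cos(np.radians(-50)),np.sin(np.radians(-50))]); T=env.current_position()[:2]
def go(k,z,v):
    env.line_to([*(T+k*d),z],v=v); f=env.current_wrist_force(); print(k,z,f.round(2))
    if np.linalg.norm(f)>12: raise SystemExit("force")
go(0,.182,.03); go(.012,.180,.05); go(.012,.166,.04); go(.022,.166,.05); env.hold(.2)
go(-.004,.170,.08); env.hold(.1); go(-.004,.185,.04); env.hold(.2); print(env.current_wrist_force(),env.current_t())
t,s=env.grab_frame("top"),env.grab_frame("side"); np.savez("pics/t7.npz",**t)
b=cv2.resize(s["frame"][200:340,140:280,::-1],(400,400),interpolation=cv2.INTER_CUBIC)
a=cv2.resize(t["frame"][180:300,310:430,::-1],(400,400),interpolation=cv2.INTER_CUBIC)
cv2.imwrite("pics/a7.png",np.hstack([a,b])); print(env.current_t())
E
```

```text
0 0.182 [ 0.32  0.31 -1.48]
0.012 0.18 [-0.59 -0.38 -0.74]
0.012 0.166 [ 0.22  0.61 -1.35]
0.022 0.166 [ 0.57 -0.25 -1.02]
-0.004 0.17 [-0.26 -0.08  0.07]
-0.004 0.185 [-0.42 -0.06 -1.91]
[-0.46950999  0.63627621 -1.23762249] 31.625
31.725
```

View pics/a7.png

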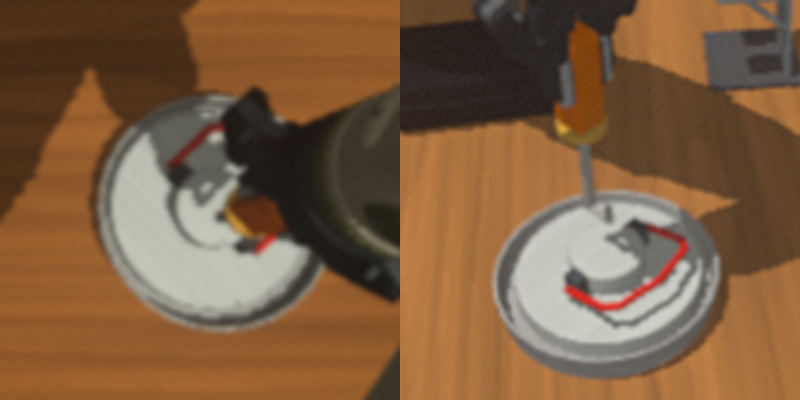

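The bail lies folded on the far side and the hook is free; the cap is still centred in the pan. Now hang the hook back, checking by numbers from here (the picture budget is used).

```bash
python3 - <<'E'
from h import *
from station import env
p=env.current_position()
env.line_to([p[0],p[1],.335],v=.15)
env.reach([*HOOK,.325],Rz(178.5)); env.hold(.3)
print(env.current_position(),env.current_q().round(1),env.current_grip_width()*85,env.current_t())
f0=env.current_wrist_force()
for z in (.25,.235,.22,.20,.18,.16,.145,.136,.133,.1315,.1303):
    env.line_to([*HOOK,z],v=.08 if z<.3 else .15); f=env.current_wrist_force()-f0
    if np.linalg.norm(f)>5: print("force",z,f.round(2)); break
env.hold(.3); print(env.current_position(),(env.current_wrist_force()-f0).round(2),env.current_t())
E
```

```text
[0.62197493 0.02037518 0.32507294] [-5.5 23.6 23.9 90.3 -0.  -4. ] 24.899878665334466 35.55
[0.62197067 0.02059278 0.130266  ] [0.66 0.07 0.67] 40.15
```

```bash
python3 - <<'E'
from h import *
from station import env
env.line_to([*HOOK,.1297],v=.02); env.hold(.2); print(env.current_wrist_force())
env.release(); env.hold(.3); env.line_to([*HOOK,.26],v=.12); env.line_to([.50,.0,.33],v=.25)
env.move_j([-74.863,17.945,2.641,74.691,0,82.002]); env.hold(.3)
t,s=env.grab_frame("top"),env.grab_frame("side"); o=dict(np.load("pics/top0.npz")); os=dict(np.load("pics/side0.npz"))
H=hsv(t)
for n,f in(("old",o),("new",t)):
    K=hsv(f);c=blob((K[...,0]<14)&(K[...,1]>200)&(K[...,2]>150),(250,160,282,188));print(n,"handle",cv2.boundingRect(c))
    b=f["frame"]; c=blob((K[...,1]<60),(330,200,420,285)); print(" pan",cv2.fitEllipse(onz(f,c,.024)[:,:2].astype(np.float32))[0])
K=hsv(t);c=blob((K[...,1]<60)&(K[...,2]>110),(335,205,415,280)); w=onz(t,c,.020)[:,:2].astype(np.float32); print("cap",cv2.minEnclosingCircle(w))
for n,f in(("old",os),("new",s)):
    K=hsv(f)
    c=blob((K[...,0]>105)&(K[...,0]<125)&(K[...,1]>120),(170,140,240,200));print(n,"pail side",cv2.boundingRect(c))
for nm,a,b,bx in(("stand side",os,s,(240,150,290,235)),("can",os,s,(275,125,305,195)),("strainer",os,s,(295,230,320,272)),("tank",os,s,(130,200,210,248))):
    x=a["frame"].astype(int)[bx[1]:bx[3],bx[0]:bx[2]];y=b["frame"].astype(int)[bx[1]:bx[3],bx[0]:bx[2]]
    e=[(round(float(np.abs(x[4:-4,4:-4]-np.roll(y,(i,j),(0,1))[4:-4,4:-4]).mean()),1),i,j) for i in range(-2,3) for j in range(-2,3)];print(nm,min(e),e[12])
print(env.current_wrist_force(),env.current_t())
E
```

```text
[-2.36301741  0.12218     5.2443089 ]
old handle (258, 166, 11, 11)
 pan (0.4827248454093933, -0.23919406533241272)
new handle (258, 166, 11, 11)
 pan (0.4826670289039612, -0.23924791812896729)
cap ((0.4827177822589874, -0.23434115946292877), 0.07666519284248352)
old pail side (185, 172, 23, 22)
new pail side (183, 144, 40, 51)
stand side (1.4, 0, 0) (1.4, 0, 0)
can (1.5, 0, 0) (1.5, 0, 0)
strainer (1.2, 0, 0) (1.2, 0, 0)
tank (2.0, 0, 0) (2.0, 0, 0)
[ 0.51958043  0.12443734 -0.54299132] 46.025
```

The hook handle and stand look the same as at the start, the pan hasn't shifted, and the can, strainer and tank are undisturbed. Handing in.

```bash
python3 -c "
from station import env
print(env.sign_off())"
```

```text
the job is handed in; nothing more can be done
None
```

The cap is set flat and right way up in the drip pan and the hook hangs back in its stand, handed in at 46 s; the stand, tank, strainer and spray can match their starting images, but I did not confirm in numbers how little the pail moved.

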